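# Lift the clean teat with the sterilising tongs

## Robot

A 6-joint arm with a two-finger parallel gripper is mounted at the origin on a cart in front of the work surface, level with it; the furniture and walls round the work are solid. World frame = base frame: x ahead of the robot, y to its left, z up, the work surface at z = 0. Lengths are in m, angles in rad, forces in N, time in s.
With the tool pointing down it reaches from about 0.3 to 0.875 m from the base axis. Payload 6.4 kg.
Tool frame: the origin (TCP) lies at the very end of the fingers, on their centre line; the grasp point (between the pads) lies 19 mm behind it; z points along the fingers, y is the line along which they close (so a half turn about z gives the same grasp; the last joint's range is limited). The gripper opens to 85 mm and grips with 20 to 120 N. Pads are 22 mm wide; open, the fingers measure 114 mm over their backs; the gripper's body (76 mm by 85 mm) begins 54 mm behind the grasp point. The pads swing forward as they close: fully open they stand 13 mm farther back than shut.
Start: joints at [-1.487, 0.181, 1.607, -0, 1.354, -0.206], TCP at [0.164, -0.551, 0.231] pointing down, gripper open.
Joint ranges: [-2.99, 2.99], [-0.89, 2.07], [0.3, 2.58], [-1.14, 4.28], [0, 2.63], [-3.12, 3.12]. Speed limits (rad/s): [2.57, 2.57, 3.01, 3.14, 3.14, 3.14].

## Interface

Orientations are given as a unit quaternion [w, x, y, z].
In Python, from bench import ctrl gives the robot as it stands.
- The arm moves only by the tool jog_arm, never from a script. Its argument "series" is a list that holds one entry, the list of rows, each a list of 7 numbers: the shift along the tool's x, y, z in mm, then the turn, a rotation vector about the tool's x, y, z in rad, then the finger opening in mm, from 0 to 85.4. In form: [[[tx, ty, tz, rx, ry, rz, gripper], ...]]. A call has exactly 10 rows; each row shifts and turns the commanded pose from where the row before left it, along the tool's axes as they then stand; what a row does not reach is not made up. A row lasts 1/10 s, in which the tool goes at most 50 mm and 8.59 degrees, less where a joint would pass 70% of its speed; a pose out of reach is approached as far as the arm can. A call with a gripper value outside its range is refused whole. The fingers move at their own pace and stop on an object; the grip force is fixed at half the most. Time passes only in rows, so rows that do not move let the fingers close, or fill a call up. It gives the time, the measured TCP pose, the force, the opening and the grip force at its end, in the units of the state.
- ctrl.get_obs(): the state, without advancing time (a new reading comes with each control period).
- ctrl.camera(name): name is "scene" or "top" or "wrist"; returns a dict with "frame" (400x640x3 uint8, blue, green, red), "z_map" (400x640 float32, m along the optical axis (not along the pixel's ray), 0 where there is no reading), "fx", "fy", "cx", "cy" (pixels), "k1" (the pictures are not rectified: a ray, as slopes to the right and down, at radius r is drawn at 1 + k1 r^2 times it, then the intrinsics apply), "xyz" and "rotation" of the camera in the world. Camera axes: x right, y down, z forward; pixel columns grow to the right and rows downward; lengths in m; the calibration is good to about 2 mm. A picture is of the moment at which its call begins.
- ctrl.hand_in(): hands the job in; it is judged then, once.
The state is a dict: "time_s": time; "q": joint angles; "dq": joint speeds; "joint_efforts": joint torques, N m; "eef_pos": TCP position; "eef_rot": TCP orientation; "wrist_force": force on the tool from outside, world axes, zero at the start; "torque": the same for the moment, N m; "opening": opening from 0.0 (shut) to 1.0 (fully open); "grasp_force": force on a finger pad.
Only numpy, scipy, OpenCV 4.12 (cv2) and the standard library are available. Lean on these libraries where they do the work, as an engineer would, in place of code of your own. Each camera call takes 0.05 s, during which the arm holds its last target. There are 200 camera calls.

## Task

The bottle teat on the drying stand is sterilised: take the tongs lying on the counter, close their jaws on the collar of the teat and lift it upright at least 5 cm clear of the stand, without touching it with the gripper and without dropping it. Finish while holding it still in the air in the closed tongs; put nothing down. Leave the bottle cap beside it standing where it is and do not push the other things about.

Things in the scene. Friction and masses are not known exactly. Their poses are not given: they have to be found in the camera images.
- tongs: Sterilising tongs, 205 mm long, 22 mm high, 130 g, lying flat: the arms open sideways. Origin: underside, midway between the two black grip panels (x -28 to 28 mm, outer faces 62 mm apart when open), near the balance point; x along the midline to the jaws (x = 90 mm), y to the left arm, z up; pivot at x = -95 mm. Frame rigid with the left arm; squeezed evenly, both arms close on the midline.
- tongs_jaw (a joint): Squeeze of the tongs, rad: 0 = sprung open, jaw faces 88 mm apart; 0.24 = jaws 44 mm apart, panels 40 mm over their outer faces; 0.40 stop. A spring opens them: pinch at the panels 4 N at 0, 9 N at 0.24; half of any further force reaches the jaws. Pinched to 56 mm over the panels they can be carried, jaws about 76 mm apart.
- jaw_left (a point): Middle of the inner face of the left jaw pad (a shallow upright V, 36 mm long, 16 mm high), 11 mm above the underside of the tongs.
- jaw_right (a point): The same point on the right jaw pad (the moving arm).
- teat: Baby-bottle teat in its ribbed white screw collar, standing on the drying stand: collar 44 mm across and 24 mm high, tan teat tapering above it to 58 mm total height. Origin: centre of the underside, z up. 45 g. On either end of the stand.
- teat_collar (a point): Centre of the teat's collar, 12 mm above its underside.
- bottle_cap: Plain white round-topped bottle cap, 44 mm across, 48 mm high, no teat; stands at the other end of the drying stand, about 100 mm from the teat. Origin: centre of the underside.
- drying_stand: Low white drying stand, fixed to the counter, 80 (x) x 170 (y) mm, flat top 30 mm above the counter. Origin: centre of its underside; the two parts stand near y = +50 and y = -50 mm; its -x long side faces the robot and is free for the tongs.
- snack_tub: Bystander: round lidded snack tub, 92 mm across, 52 mm high, by the sink. Origin: centre of the underside.
- shaker: Bystander: salt shaker, 44 mm across, 90 mm tall. Origin: centre of the underside.
- feeding_bottle: Bystander, fixed: baby bottle, 64 mm across, 158 mm tall, standing behind the drying stand. Origin: centre of the underside.
- teether: Bystander, fixed: flat teething ring on the counter to the left of the tongs, 74 mm across, 14 mm high. Origin: centre of the underside.
Mind the look-alikes: they are no part of the job. Leave any blue or pink look-alike of the teat alone.

How it is judged:
By the outcome, as a careful person would: the job done as asked, in the order asked, and still so for the second after the job is handed in, while the arm keeps its last pose, push and grip.
It also fails if it takes over 40 s, if anything falls off the work surface, if the arm or the gripper's body presses on something with over 40 N, if the wrist force passes 120 N, or if a joint passes its speed limit or range.

## Working session

There is one attempt and no reset: what is moved stays moved. The work goes in short steps, Python scripts to look and compute and a tool call to move; the robot and the scene stay as the last step left them, time stands still between calls to the robot, and variables do not carry over. Pictures are saved under pics/ and viewed, at most 10 in all, crops included, and the job is handed in when it is done.

Besides the shell and the picture viewer there is one more tool, called as name(argument=value, ...), one argument or row to a line, values as JSON. jog_arm: Moves the arm, as the interface text tells. Its arguments: {"type":"object","properties":{"series":{"type":"array"}},"required":["series"]}

```bash
ls; mkdir -p pics
cat > h.py <<'E'
import numpy as np, cv2
from bench import ctrl
def cam(n,save=None):
    c=ctrl.camera(n)
    if save: cv2.imwrite('pics/'+save,c['frame'])
    return c
def slopes(c,u,v):
    x=(np.asarray(u,float)-c['cx'])/c['fx'];y=(np.asarray(v,float)-c['cy'])/c['fy']
    a,b=x.copy(),y.copy()
    for _ in range(15):
        s=1+c['k1']*(a*a+b*b);a,b=x/s,y/s
    return a,b
def R(c):
    r=np.array(c['rotation'],float)
    if r.shape==(3,3): return r
    from scipy.spatial.transform import Rotation as Ro
    return Ro.from_quat(r[[1,2,3,0]]).as_matrix()
def plane(c,u,v,z):
    a,b=slopes(c,u,v);d=np.stack([a,b,np.ones_like(a)],-1)@R(c).T
    o=np.array(c['xyz']);t=(z-o[2])/d[...,2]
    return o+d*t[...,None]
def cloud(c):
    v,u=np.mgrid[:400,:640];a,b=slopes(c,u,v);z=c['z_map']
    return np.stack([a*z,b*z,z],-1)@R(c).T+np.array(c['xyz'])
def proj(c,p):
    q=(np.asarray(p)-np.array(c['xyz']))@R(c);a,b=q[...,0]/q[...,2],q[...,1]/q[...,2]
    s=1+c['k1']*(a*a+b*b);return np.stack([a*s*c['fx']+c['cx'],b*s*c['fy']+c['cy']],-1)
E
python3 - <<'E'
from h import *
print(ctrl.get_obs())
im=[]
for n in('scene','top','wrist'):
    c=cam(n,n+'0.png');im.append(c['frame']);print(n,c['xyz'],c['rotation'],c['fx'],c['k1'])
cv2.imwrite('pics/a.png',np.vstack([im[0],im[1]])[:, :] if 0 else cv2.resize(np.vstack(im[:2]),(480,600)))
E
```

```text
pics
{'time_s': 0.0, 'q': array([-1.48729340e+00,  1.81508287e-01,  1.60798824e+00,  2.21095164e-05,
        1.35380354e+00, -2.06288169e-01]), 'dq': array([ 0.00013348, -0.00073311,  0.00099457,  0.00114742,  0.00077325,
       -0.00092834]), 'joint_efforts': array([-8.59909433e-04, -4.44869292e+01, -3.51334620e+01, -2.63595439e-04,
        9.01123392e-03, -9.67162521e-06]), 'eef_pos': array([ 0.16429147, -0.55046615,  0.23041212]), 'eef_rot': array([-8.51436789e-04,  9.89520977e-01,  1.44386656e-01,  6.31515606e-05]), 'wrist_force': array([ 0.28332258, -0.02198013, -0.19904624]), 'torque': array([-0.00762059, -0.03701087,  0.00697484]), 'grasp_force': 0.0, 'opening': 1.0023650006813094}
scene [-0.09373909  0.95057032  0.47532167] [ 0.16737868 -0.28020578  0.79130064 -0.51702262] 429.0345907805551 -0.026366490380697615
top [0.41108417 0.16660966 1.10611055] [ 0.03393306 -0.69618176  0.71690008 -0.01528977] 446.55782630179795 -0.11960993190128255
wrist [ 0.23885662 -0.52875648  0.37381477] [ 0.12360576  0.79193799 -0.59070016 -0.09289326] 313.6809687504373 -0.044311839730145776
```

View pics/top0.png

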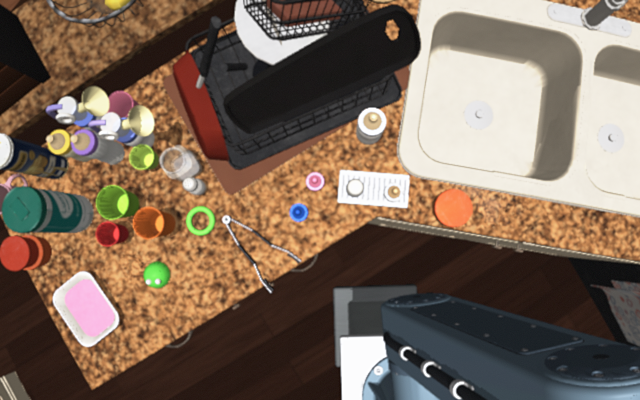

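View pics/scene0.png

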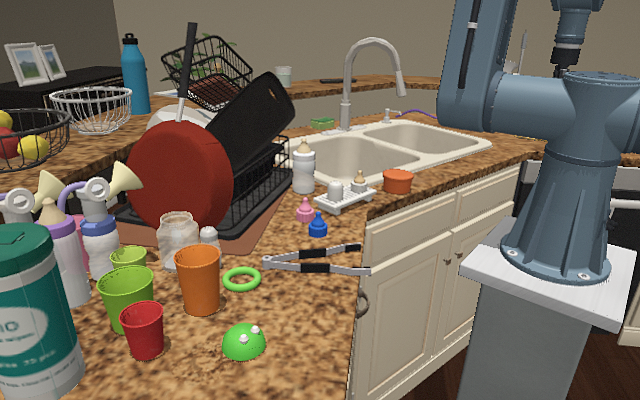

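Top view: the teat with the tan tip is at (394,192), on the right end of the white stand (373,188), and the plain cap is at (355,187). The look-alikes are pink (314,181) and blue (298,212), both on the counter. The tongs have their pivot at (226,219) and jaws near (270,290) and (298,262). The tan-tipped one on the stand fits the description. I'll confirm that in a crop and measure.

Run:
```python
from h import *
c=cam('top');s=cam('scene')
a=cv2.resize(c['frame'][150:310,200:480],None,fx=2.8,fy=2.8,interpolation=cv2.INTER_CUBIC)
b=cv2.resize(s['frame'][160:290,230:430],None,fx=1,fy=1)
cv2.imwrite('pics/crop1.png',a)
P=cloud(c)
def show(n,u,v):print(n,P[v,u].round(4),plane(c,u,v,0).round(3))
for n,u,v in[('teat',394,192),('cap',355,187),('piv',226,219),('tub',453,208),('bottle',372,122),('counter',330,220),('standtop',374,180),('teether',200,210),('shaker',190,185)]:show(n,u,v)
# tongs mask: height 8..40mm in ROI
roi=np.zeros((400,640),bool);roi[208:300,215:310]=1
z=P[...,2];m=roi&(z>.006)&(z<.05)&(c['z_map']>0)
print(m.sum(), P[m][:,2].mean(),np.percentile(P[m][:,2],[5,50,95]))
Q=P[m];o=np.argsort(Q[:,1]);print(Q[o[::25]].round(3).tolist())
Pw=cloud(s)
for n,u,v in[('teat',359,178),('cap',335,190),('tongpivot',268,262)]:print('scene',n,Pw[v,u].round(4))
```

```text
teat [0.4961 0.0273 0.0863] [0.503 0.016 0.   ]
cap [0.5109 0.1159 0.0799] [0.519 0.112 0.   ]
piv [0.4477 0.4317 0.0208] [0.448 0.437 0.   ]
tub [ 0.457  -0.1176  0.0472] [ 0.459 -0.13   0.   ]
bottle [0.6476 0.0764 0.1403] [0.682 0.063 0.   ]
counter [4.386e-01 1.765e-01 3.000e-04] [0.439 0.177 0.   ]
standtop [0.531  0.0672 0.0334] [0.535 0.064 0.   ]
teether [0.4723 0.5003 0.0098] [0.473 0.503 0.   ]
shaker [0.5268 0.4992 0.0905] [0.537 0.529 0.   ]
701 0.021113595116616615 [0.00884241 0.0202103  0.03733979]
[[0.457, 0.229, 0.021], [0.452, 0.236, 0.026], [0.456, 0.241, 0.035], [0.456, 0.245, 0.041], [0.343, 0.25, 0.016], [0.34, 0.255, 0.012], [0.454, 0.259, 0.042], [0.464, 0.262, 0.034], [0.356, 0.266, 0.02], [0.468, 0.27, 0.022], [0.353, 0.276, 0.016], [0.373, 0.301, 0.015], [0.382, 0.323, 0.027], [0.272, 0.33, 0.019], [0.391, 0.336, 0.022], [0.396, 0.341, 0.022], [0.297, 0.348, 0.02], [0.316, 0.356, 0.018], [0.419, 0.362, 0.011], [0.341, 0.369, 0.023], [0.358, 0.378, 0.011], [0.368, 0.388, 0.012], [0.437, 0.396, 0.016], [0.44, 0.405, 0.018], [0.408, 0.415, 0.01], [0.445, 0.423, 0.014], [0.457, 0.428, 0.025], [0.448, 0.434, 0.023], [0.255, 0.457, 0.007]]
scene teat [0.4961 0.0274 0.0686]
scene cap [0.5017 0.1285 0.0628]
scene tongpivot [0.4376 0.4351 0.0189]
```

View pics/crop1.png

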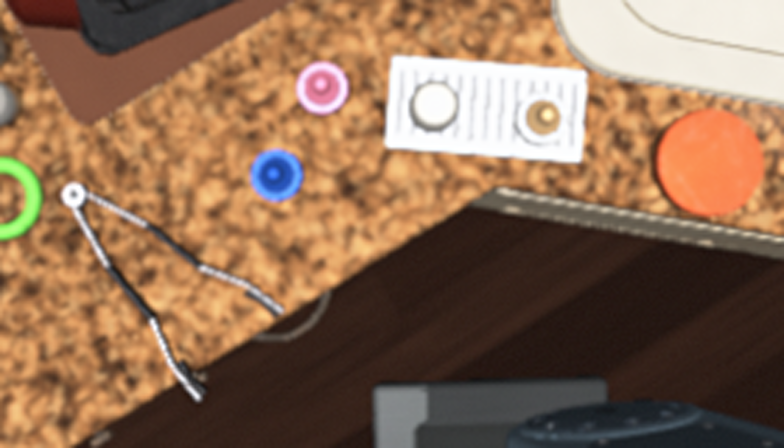

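The crop confirms it: at the stand's right end (545,117 in the crop) there is a tan tip in a white collar, and at the left end (435,105) a plain white cap. The tongs' black panels are near crop (130,290) and (172,245). Next I'll measure the tongs from the panels and pivot in two views.

```bash
cat > m.py <<'E'
from h import *
def rays(c,uv):
    a,b=slopes(c,uv[0],uv[1]);d=np.array([a,b,1.])@R(c).T;return np.array(c['xyz']),d/np.linalg.norm(d)
def tri(c1,p1,c2,p2):
    o1,d1=rays(c1,p1);o2,d2=rays(c2,p2)
    t=np.linalg.lstsq(np.stack([d1,-d2],1),o2-o1,rcond=None)[0]
    a,b=o1+t[0]*d1,o2+t[1]*d2;return (a+b)/2,np.linalg.norm(a-b)
def blobs(m,mn):
    n,l,st,ce=cv2.connectedComponentsWithStats(m.astype(np.uint8));return [(ce[i].round(1),st[i,4]) for i in range(1,n) if st[i,4]>=mn]
E
python3 - <<'E'
from m import *
c=cam('top');s=cam('scene')
def dark(c,x0,x1,y0,y1,t=45):
    m=np.zeros((400,640),bool);m[y0:y1,x0:x1]=c['frame'][y0:y1,x0:x1].max(2)<t;return m
for t in(40,50,60):
  print(t,'top',blobs(dark(c,236,276,226,268,t),15),'scene',blobs(dark(s,290,345,240,280,t),15))
Z=lambda c,x0,x1,y0,y1,f:cv2.resize(c['frame'][y0:y1,x0:x1],None,fx=f,fy=f,interpolation=cv2.INTER_CUBIC)
cv2.imwrite('pics/crop2.png',np.vstack([Z(s,250,380,235,285,6),np.hstack([Z(s,290,395,155,225,4)[:280],np.zeros((280,360,3),np.uint8)])]))
# tan mask for teat
for n,k,r in(('top',c,(380,410,178,206)),('scene',s,(345,375,165,205))):
    x0,x1,y0,y1=r;h=cv2.cvtColor(k['frame'],cv2.COLOR_BGR2HSV);m=np.zeros((400,640),bool)
    q=h[y0:y1,x0:x1];m[y0:y1,x0:x1]=(q[...,1]>90)&(q[...,0]<30)&(q[...,2]>80);print(n,'tan',blobs(m,8))
# collar from clouds
for n,k in(('top',c),('scene',s)):
    P=cloud(k);m=(abs(P[...,0]-.497)<.04)&(abs(P[...,1]-.027)<.04)&(k['z_map']>0)
    for lo,hi in((.036,.050),(.05,.058),(.065,.1)):
        q=P[m&(P[...,2]>lo)&(P[...,2]<hi)];print(n,lo,len(q),q[:,:2].min(0).round(4),q[:,:2].max(0).round(4),((q.min(0)+q.max(0))/2).round(4),q[:,2].max())
E
```

```text
40 top [] scene [(array([311.8, 253.3]), np.int32(217)), (array([314.3, 267.9]), np.int32(224))]
50 top [(array([246.1, 252.8]), np.int32(20))] scene [(array([311.8, 253.2]), np.int32(225)), (array([314.3, 267.8]), np.int32(250))]
60 top [(array([246.4, 253.1]), np.int32(27))] scene [(array([311.9, 253.1]), np.int32(230)), (array([314.7, 267.7]), np.int32(275))]
top tan [(array([393.5, 191.7]), np.int32(84)), (array([408.9, 197.8]), np.int32(19))]
scene tan [(array([358.8, 174.3]), np.int32(14)), (array([359.1, 181.3]), np.int32(17)), (array([372.2, 186.8]), np.int32(12)), (array([371. , 201.1]), np.int32(48)), (array([357.5, 203.7]), np.int32(12))]
top 0.036 20 [0.476 0.008] [0.537 0.048] [0.5065 0.028  0.0432] 0.04968121175680951
top 0.05 130 [0.4776 0.0034] [0.5206 0.0469] [0.4991 0.0251 0.0541] 0.05786279414500983
top 0.065 91 [0.4861 0.0126] [0.5118 0.0363] [0.4989 0.0245 0.0766] 0.0880435197528977
scene 0.036 77 [0.4764 0.0141] [0.5189 0.047 ] [0.4977 0.0306 0.043 ] 0.049875045658492656
scene 0.05 55 [0.4774 0.0109] [0.5168 0.046 ] [0.4971 0.0285 0.0539] 0.05768815395446836
scene 0.065 56 [0.4871 0.0183] [0.5083 0.0366] [0.4977 0.0275 0.077 ] 0.08855547120546337
```

View pics/crop2.png

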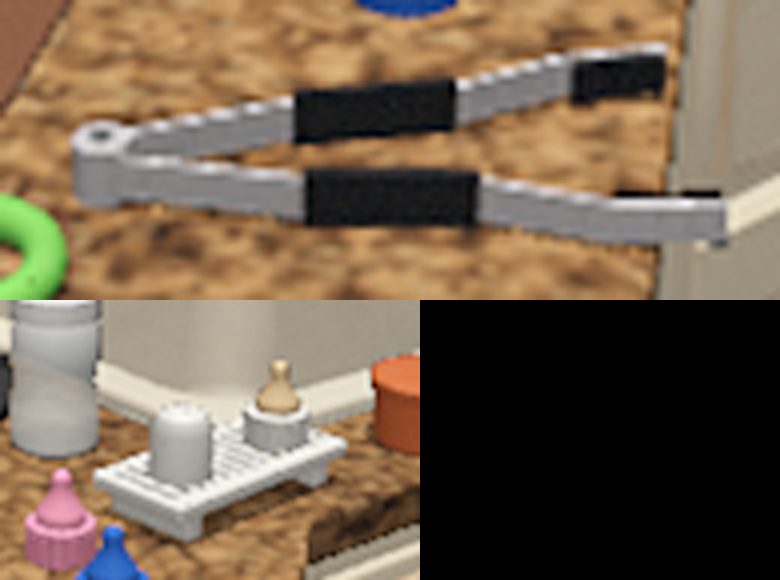

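The scene crop shows the near arm's panel at crop (390,198), the far arm's panel at (376,111), the pivot top at (100,133), and the jaws just over the counter edge. The lower crop shows the tan teat on the stand, away from the cap. Now for the tongs frame.

Run:
```python
from m import *
c=cam('top');s=cam('scene')
P=cloud(s)
m=np.zeros((400,640),bool);m[240:280,290:345]=s['frame'][240:280,290:345].max(2)<50
n,l,st,ce=cv2.connectedComponentsWithStats(m.astype(np.uint8))
F=[]
for i in range(1,n):
    if st[i,4]<50: continue
    k=cv2.erode((l==i).astype(np.uint8),np.ones((3,3)))>0
    q=P[k];q=q[(q[:,2]>-.01)&(q[:,2]<.04)]
    med=np.median(q,0);d=np.linalg.svd(q[:,:2]-q[:,:2].mean(0))[2][0];d=d*np.sign(-d[1])
    print('panel',ce[i].round(1),med.round(4),q[:,2].min().round(4),q[:,2].max().round(4),np.degrees(np.arctan2(d[1],d[0])).round(1));F.append(med)
piv,e=tri(c,(226.,219.),s,(266.7,257.2));print('pivot tri',piv.round(4),e.round(4))
# ray-plane estimates: top-edge panel ends in scene at z=.022
g=lambda u,v:(250+u/6,235+v/6)
for nm,u,v in(('far TL',294,92),('far TR',456,80),('near TL',304,172),('near TR',478,178)):
    print(nm,plane(s,*g(u,v),.022).round(4))
t=lambda u,v:(200+u/2.8,150+v/2.8)
for nm,u,v in(('L s',148,226),('L e',200,266),('R s',106,266),('R e',153,320),('pivot',73,194),('Ltip',280,313),('Rtip',200,400)):
    print('top',nm,plane(c,*t(u,v),.022).round(4))
```

```text
panel [311.8 253.2] [0.3989 0.3445 0.0136] 0.0046 0.0225 -130.0
panel [314.5 267.8] [0.3597 0.385  0.0129] 0.004 0.0214 -140.0
pivot tri [0.4469 0.4303 0.0243] 0.0016
far TL [0.4174 0.3643 0.022 ]
far TR [0.3797 0.3211 0.022 ]
near TL [0.3807 0.4014 0.022 ]
near TR [0.3348 0.3672 0.022 ]
top L s [0.4172 0.3653 0.022 ]
top L e [0.3813 0.3204 0.022 ]
top R s [0.3833 0.4031 0.022 ]
top R e [0.3355 0.3627 0.022 ]
top pivot [0.4469 0.4313 0.022 ]
top Ltip [0.339  0.2519 0.022 ]
top Rtip [0.2655 0.3233 0.022 ]
```

jog_arm(
  series=[
    [[31,-27,0,0,0,0,85],[31,-27,0,0,0,0,85],[31,-27,0,0,0,0,85],[31,-27,0,0,0,0,85],[31,-27,0,0,0,0,85],[31,-27,0,0,0,0,85],[31,-27,0,0,0,0,85],[31,-27,0,0,0,0,85],[31,-27,0,0,0,0,85],[31,-27,0,0,0,0,85]],
  ],
)

```text
time_s: 1.45
eef_pos: [0.3849, -0.2023, 0.2316]
eef_rot: [0.0, 0.99, 0.144, 0.0]
wrist_force: [0.8, -0.8, 0.2]
opening: 0.992
grasp_force: 0.0
```

jog_arm(
  series=[
    [[31,-27,0,0,0,0,85],[31,-27,0,0,0,0,85],[31,-27,0,0,0,0,85],[6,-42,0,0,0,0,85],[6,-42,0,0,0,0,85],[6,-42,0,0,0,0,85],[6,-42,0,0,0,0,85],[6,-42,0,0,0,0,85],[6,-42,0,0,0,0,85],[6,-42,0,0,0,0,85]],
  ],
)

```text
time_s: 2.45
eef_pos: [0.406, 0.196, 0.2317]
eef_rot: [-0.0, 0.99, 0.144, 0.001]
wrist_force: [1.2, -0.1, -0.3]
opening: 0.991
grasp_force: 0.0
```

jog_arm(
  series=[
    [[6,-42,0,0,0,0,85],[6,-42,0,0,0,0,85],[6,-42,0,0,0,0,85],[6,-42,0,0,0,0,85],[0,0,0,0,0,-0.124,85],[0,0,0,0,0,-0.124,85],[0,0,0,0,0,-0.124,85],[0,0,0,0,0,-0.124,85],[0,0,0,0,0,0,85],[0,0,0,0,0,0,85]],
  ],
)

```text
time_s: 3.45
eef_pos: [0.3815, 0.3621, 0.2313]
eef_rot: [-0.0, 0.924, 0.381, 0.0]
wrist_force: [0.6, -0.2, -0.1]
opening: 0.992
grasp_force: 0.0
```

```bash
cat >> m.py <<'E'
from scipy.spatial.transform import Rotation as Ro
def state():
    o=ctrl.get_obs();w,x,y,z=o['eef_rot'];T=Ro.from_quat([x,y,z,w]).as_matrix()
    return o,np.array(o['eef_pos']),T
E
python3 - <<'E'
from m import *
o,p,T=state();print(p.round(4),T.round(3),o['q'].round(2))
c=cam('wrist','w1.png')
for n,q in(('L',[.3993,.3429,.022]),('R',[.3594,.3829,.022]),('piv',[.4469,.431,.022])):print(n,proj(c,q).round(1))
E
```

```text
[0.3815 0.3621 0.2313] [[ 0.709  0.705  0.   ]
 [ 0.705 -0.709  0.   ]
 [ 0.     0.    -1.   ]] [ 0.53  0.07  1.73 -0.    1.34  1.32]
L [345.  174.4]
R [295.8 174.6]
piv [319.6  86. ]
```

View pics/w1.png

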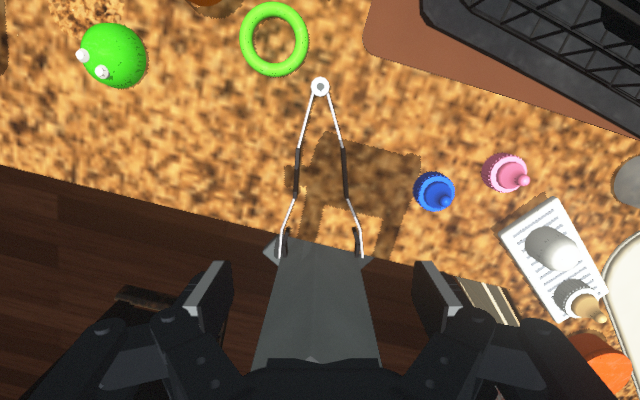

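The wrist view agrees with the measurement: the pivot is at (320,86) against (319.6,86) predicted, and the panels are near (344,173) and (297,173). I'm descending over the panels.

jog_arm(
  series=[
    [[-1,-2,30,0,0,0,85],[0,0,40,0,0,0,85],[0,0,40,0,0,0,85],[0,0,40,0,0,0,85],[0,0,30,0,0,0,85],[0,0,10,0,0,0,85],[0,0,0,0,0,0,85],[0,0,0,0,0,0,85],[0,0,0,0,0,0,85],[0,0,0,0,0,0,85]],
  ],
)

```text
time_s: 4.5
eef_pos: [0.3805, 0.3635, 0.043]
eef_rot: [-0.0, 0.924, 0.383, 0.002]
wrist_force: [-0.6, 0.4, -0.3]
opening: 0.994
grasp_force: 0.0
```

Run:
```python
from m import *
o,p,T=state();print(p.round(4),o['wrist_force'].round(1))
c=cam('wrist','w2.png')
for n,q in(('L',[.3993,.3429,.022]),('R',[.3594,.3829,.022]),('piv',[.4469,.431,.022])):print(n,proj(c,q).round(1))
```

```text
[0.3805 0.3635 0.043 ] [-0.6  0.4 -0.3]
L [370.6 246.5]
R [272.7 246.5]
piv [320.6  66.9]
```

View pics/w2.png

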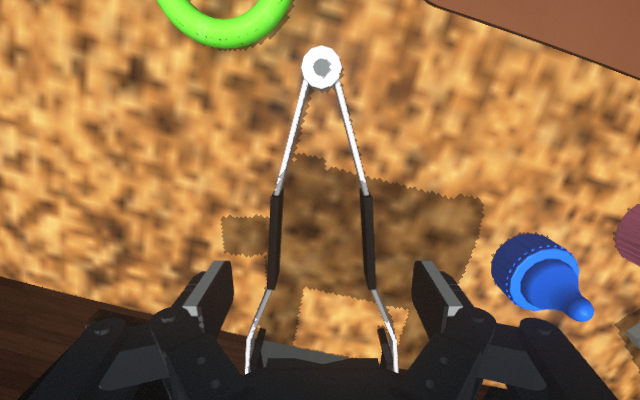

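The tongs are centred between the fingers: panels at x≈274 and 369, pads at 215 and 430. Next I go down and pinch to 56 mm.

jog_arm(
  series=[
    [[0,0,20,0,0,0,85],[0,0,15,0,0,0,85],[0,0,7,0,0,0,85],[0,0,0,0,0,0,75],[0,0,0,0,0,0,66],[0,0,0,0,0,0,60],[0,0,0,0,0,0,56],[0,0,0,0,0,0,56],[0,0,0,0,0,0,56],[0,0,0,0,0,0,56]],
  ],
)

```text
time_s: 5.55
eef_pos: [0.3801, 0.3633, 0.0006]
eef_rot: [-0.0, 0.924, 0.383, 0.001]
wrist_force: [-1.2, -0.7, 5.7]
opening: 0.658
grasp_force: 6.5
```

Run:
```python
from m import *
o,p,T=state();print(p.round(4),o['wrist_force'].round(1),o['opening']*85.4,o['grasp_force'])
```

```text
[0.3801 0.3633 0.0006] [-1.2 -0.7  5.7] 56.23004769508884 6.510454875533469
```

jog_arm(
  series=[
    [[0,0,-4,0,0,0,55],[0,0,-8,0,0,0,55],[0,0,-14,0,0,0,55],[0,0,-20,0,0,0,55],[0,0,-24,0,0,0,55],[0,0,-24,0,0,0,55],[0,0,-24,0,0,0,55],[0,0,-20,0,0,0,55],[0,0,-10,0,0,0,55],[0,0,-2,0,0,0,55]],
  ],
)

```text
time_s: 6.55
eef_pos: [0.3802, 0.3633, 0.1513]
eef_rot: [-0.0, 0.924, 0.383, 0.002]
wrist_force: [0.0, 0.3, -1.7]
opening: 0.645
grasp_force: 5.1
```

Run:
```python
from m import *
o,p,T=state();print(p.round(4),T.round(3),o['wrist_force'].round(1),o['opening']*85.4,o['grasp_force'],o['torque'].round(3))
a=cam('wrist')['frame'];s=cam('scene')['frame'][120:320,220:480]
cv2.imwrite('pics/w3.png',np.hstack([a[:,160:480],cv2.resize(s,(468,360))[np.r_[0:360,[0]*40]]]))
```

```text
[0.3802 0.3633 0.1513] [[ 0.707  0.707  0.003]
 [ 0.707 -0.707  0.002]
 [ 0.003  0.001 -1.   ]] [ 0.   0.3 -1.7] 55.062890525528175 5.057390464644413 [ 0.045  0.015 -0.047]
```

View pics/w3.png

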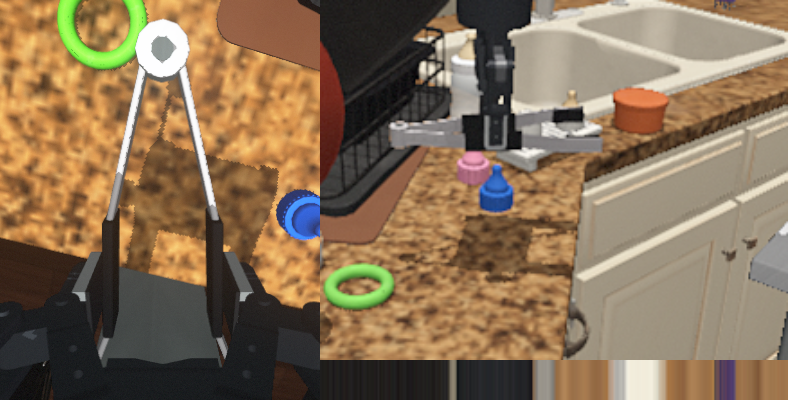

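The tongs are held level in the fingers and the stand is undisturbed. I'm carrying them over to the stand and turning them so the jaws point away from the robot.

jog_arm(
  series=[
    [[-10,12,-3,0,0,0,55],[-19,22,-5,0,0,0,55],[-25,30,-6,0,0,0,55],[-25,30,-6,0,0,0,55],[-25,30,-6,0,0,0,55],[-25,30,-6,0,0,0,55],[-25,30,-6,0,0,0,55],[-25,30,-6,0,0,0,55],[-19,22,-5,0,0,0,55],[-10,12,-3,0,0,0,55]],
  ],
)

```text
time_s: 7.65
eef_pos: [0.4069, 0.0376, 0.2008]
eef_rot: [0.0, 0.924, 0.382, -0.001]
wrist_force: [-0.0, 0.3, -0.2]
opening: 0.644
grasp_force: 5.1
```

jog_arm(
  series=[
    [[0,0,0,0,0,-0.05,55],[0,0,0,0,0,-0.1,55],[0,0,0,0,0,-0.12,55],[0,0,0,0,0,-0.12,55],[0,0,0,0,0,-0.12,55],[0,0,0,0,0,-0.12,55],[0,0,0,0,0,-0.12,55],[0,0,0,0,0,-0.12,55],[0,0,0,0,0,-0.12,55],[0,0,0,0,0,-0.12,55]],
  ],
)

```text
time_s: 8.65
eef_pos: [0.4065, 0.0398, 0.2001]
eef_rot: [-0.001, 0.582, 0.814, -0.001]
wrist_force: [-0.1, 0.4, -1.8]
opening: 0.646
grasp_force: 5.1
```

jog_arm(
  series=[
    [[0,0,0,0,0,-0.12,55],[0,0,0,0,0,-0.12,55],[0,0,0,0,0,-0.12,55],[0,0,0,0,0,-0.12,55],[0,0,0,0,0,-0.12,55],[0,0,0,0,0,-0.12,55],[0,0,0,0,0,-0.12,55],[0,0,0,0,0,-0.12,55],[0,0,0,0,0,-0.08,55],[0,0,0,0,0,-0.03,55]],
  ],
)

```text
time_s: 9.65
eef_pos: [0.4067, 0.0399, 0.2003]
eef_rot: [-0.001, 0.087, 0.996, -0.0]
wrist_force: [-0.6, 0.9, -0.7]
opening: 0.647
grasp_force: 5.1
```

Run:
```python
from m import *
o,p,T=state();print(o['time_s'],p.round(4),T.round(3),o['q'].round(2),o['wrist_force'].round(1),o['opening']*85.4,o['grasp_force'])
c=cam('top');s=cam('scene');cam('wrist','w4.png')
Z=lambda k,x0,x1,y0,y1,f:cv2.resize(k['frame'][y0:y1,x0:x1],None,fx=f,fy=f,interpolation=cv2.INTER_CUBIC)
cv2.imwrite('pics/x4.png',np.hstack([Z(c,330,480,140,290,2.6),Z(s,290,440,90,240,2.6)]))
```

```text
9.65 [0.4067 0.0399 0.2003] [[-0.985  0.173 -0.002]
 [ 0.173  0.985  0.   ]
 [ 0.002 -0.    -1.   ]] [-0.19 -0.18  2.03 -0.    1.29 -1.59] [-0.6  0.9 -0.7] 55.26871072078779 5.057899955136236
```

View pics/x4.png

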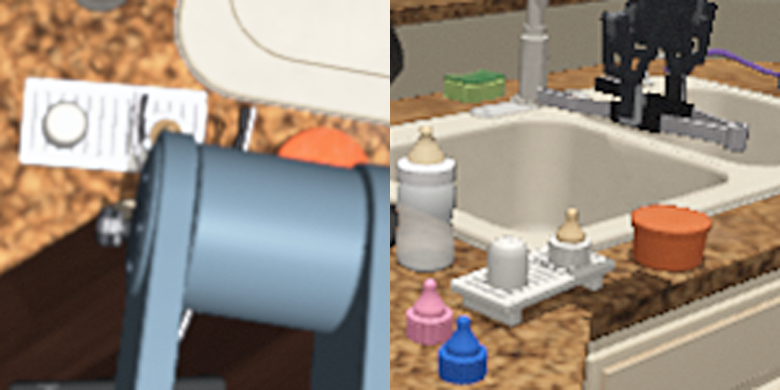

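The top crop shows the left jaw at (142,115) and the right jaw at (247,125), either side of the teat at (165,127), with the pivot towards the robot. I'm measuring the jaws against the teat.

Run:
```python
from m import *
c=cam('top');s=cam('scene')
P=cloud(c);z=P[...,2]
m=(z>.19)&(z<.26)&(P[...,0]>.44)&(P[...,0]<.56)&(abs(P[...,1]-.03)<.09)
n,l,st,ce=cv2.connectedComponentsWithStats(m.astype(np.uint8))
T=Ro.from_euler('z',-10,degrees=True).as_matrix()
for i in range(1,n):
    if st[i,4]<8: continue
    q=P[l==i];w=(q-[.4067,.0399,0])@T
    print(ce[i].round(1),st[i,4],'world',q.mean(0).round(4),'tongs frame min',w.min(0).round(4),'max',w.max(0).round(4),np.median(q[:,2]).round(4))
print('teat in frame',((np.array([.498,.0255,0])-[.4067,.0399,0])@T).round(4))
Ps=cloud(s)
q=Ps[(Ps[...,2]>.17)&(Ps[...,2]<.24)&(Ps[...,0]>.28)&(Ps[...,0]<.36)&(abs(Ps[...,1]-.06)<.04)];print('pivot end z',len(q),q.min(0).round(4),q.max(0).round(4))
q=Ps[(Ps[...,2]>.17)&(Ps[...,2]<.24)&(Ps[...,0]>.46)&(Ps[...,0]<.56)&(abs(Ps[...,1]-.03)<.09)];print('jaw end z',len(q),q.min(0).round(4),q.max(0).round(4))
```

```text
[382.7 187.7] 119 world [0.4944 0.0675 0.2177] tongs frame min [0.0474 0.0365 0.2044] max [0.1065 0.0485 0.2244] 0.2187
[423.7 189. ] 95 world [ 0.4893 -0.0145  0.218 ] tongs frame min [ 0.0744 -0.0456  0.2053] max [ 0.1077 -0.0325  0.2245] 0.2187
teat in frame [0.0924 0.0017 0.    ]
pivot end z 250 [0.3015 0.0285 0.1985] [0.3597 0.0702 0.2225]
jaw end z 209 [ 0.4602 -0.0217  0.2045] [0.5236 0.0733 0.2217]
```

jog_arm(
  series=[
    [[-3,0,10,0,0,0,55],[0,0,25,0,0,0,55],[0,0,30,0,0,0,55],[0,0,30,0,0,0,55],[0,0,30,0,0,0,55],[0,0,20,0,0,0,55],[0,0,10,0,0,0,55],[0,0,4,0,0,0,55],[0,0,0,0,0,0,55],[0,0,0,0,0,0,55]],
  ],
)

```text
time_s: 10.9
eef_pos: [0.4116, 0.0397, 0.0431]
eef_rot: [0.001, 0.088, 0.996, -0.0]
wrist_force: [-0.3, -0.2, -0.8]
opening: 0.646
grasp_force: 5.1
```

```bash
cat > k.py <<'E'
from m import *
o,p,T=state();print(o['time_s'],p.round(4),o['wrist_force'].round(1),o['opening']*85.4,o['grasp_force'])
c=cam('top');s=cam('scene')
T=Ro.from_euler('z',-10,degrees=True).as_matrix();b=p*[1,1,0]
P=cloud(s)@T-(b@T)
z=P[...,2]
for nm,m in(('L arm outer',(P[...,0]>.06)&(P[...,0]<.12)&(P[...,1]>.022)&(P[...,1]<.06)&(z>.032)&(z<.09)),('pivot',(P[...,0]>-.12)&(P[...,0]<-.085)&(abs(P[...,1])<.03)&(z>.0)&(z<.09)),('teat tip',(abs(P[...,0]-.09)<.025)&(abs(P[...,1])<.02)&(z>.066)&(z<.2))):
    q=P[m];print(nm,len(q),q.min(0).round(4),q.max(0).round(4)) if len(q) else print(nm,0)
P=cloud(c);q=P[(abs(P[...,0]-.511)<.03)&(abs(P[...,1]-.12)<.03)&(P[...,2]>.055)&(P[...,2]<.1)];print('cap',q.min(0).round(3),q.max(0).round(3))
Z=lambda k,x0,x1,y0,y1,f:cv2.resize(k['frame'][y0:y1,x0:x1],None,fx=f,fy=f,interpolation=cv2.INTER_CUBIC)
import sys
cv2.imwrite('pics/'+sys.argv[1],np.hstack([Z(c,330,460,140,270,3),Z(s,300,430,110,240,3)]))
E
python3 k.py x5.png
```

```text
10.9 [0.4116 0.0397 0.0431] [-0.3 -0.2 -0.8] 55.16172563539012 5.057894994970411
L arm outer 95 [0.06   0.0235 0.0321] [0.1043 0.0477 0.0639]
pivot 86 [-0.1074 -0.0066  0.0423] [-0.0852  0.0119  0.0652]
teat tip 54 [ 0.0748 -0.0067  0.0661] [0.0975 0.0143 0.0872]
cap [0.491 0.094 0.055] [0.532 0.134 0.082]
```

View pics/x5.png

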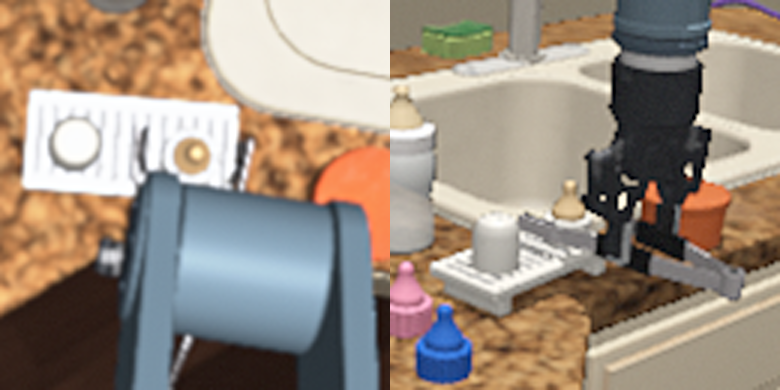

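The jaws sit symmetrically around the teat (141 and 243 against teat 193 in the crop), and the cap is untouched. Lower 6 mm more, back 2 mm, then close gently.

jog_arm(
  series=[
    [[2,0,3,0,0,0,55],[0,0,3,0,0,0,55],[0,0,0,0,0,0,53],[0,0,0,0,0,0,51],[0,0,0,0,0,0,49],[0,0,0,0,0,0,47],[0,0,0,0,0,0,45],[0,0,0,0,0,0,44],[0,0,0,0,0,0,43],[0,0,0,0,0,0,42]],
  ],
)

```text
time_s: 12.0
eef_pos: [0.4087, 0.0402, 0.0363]
eef_rot: [-0.0, 0.088, 0.996, 0.0]
wrist_force: [0.2, -0.5, -2.1]
opening: 0.494
grasp_force: 8.6
```

jog_arm(
  series=[
    [[0,0,0,0,0,0,41],[0,0,0,0,0,0,40],[0,0,0,0,0,0,39],[0,0,0,0,0,0,38],[0,0,0,0,0,0,37],[0,0,0,0,0,0,36],[0,0,0,0,0,0,35],[0,0,0,0,0,0,34],[0,0,0,0,0,0,34],[0,0,0,0,0,0,34]],
  ],
)

```text
time_s: 13.0
eef_pos: [0.4088, 0.0402, 0.0363]
eef_rot: [0.0, 0.088, 0.996, 0.0]
wrist_force: [0.7, -0.4, -0.1]
opening: 0.435
grasp_force: 60.0
```

```bash
python3 k.py x6.png
```

```text
13.0 [0.4088 0.0402 0.0363] [ 0.7 -0.4 -0.1] 37.17209174894124 60.03737032413483
L arm outer 91 [0.0607 0.0224 0.032 ] [0.1078 0.0447 0.0537]
pivot 90 [-0.1089 -0.0074  0.0343] [-0.0853  0.0109  0.0548]
teat tip 53 [ 0.0802 -0.0047  0.0662] [0.1004 0.0126 0.0876]
cap [0.491 0.094 0.057] [0.531 0.134 0.082]
```

The grip has stalled at 37 mm with 60 N, so the collar is clamped. Lifting slowly.

jog_arm(
  series=[
    [[0,0,-2,0,0,0,34],[0,0,-4,0,0,0,34],[0,0,-6,0,0,0,34],[0,0,-9,0,0,0,34],[0,0,-12,0,0,0,34],[0,0,-14,0,0,0,34],[0,0,-14,0,0,0,34],[0,0,-14,0,0,0,34],[0,0,-12,0,0,0,34],[0,0,-8,0,0,0,34]],
  ],
)

```text
time_s: 14.1
eef_pos: [0.4093, 0.0401, 0.1329]
eef_rot: [0.001, 0.088, 0.996, -0.0]
wrist_force: [-0.1, -0.0, -3.4]
opening: 0.439
grasp_force: 60.2
```

jog_arm(
  series=[
    [[0,0,-5,0,0,0,34],[0,0,-2,0,0,0,34],[0,0,0,0,0,0,34],[0,0,0,0,0,0,34],[0,0,0,0,0,0,34],[0,0,0,0,0,0,34],[0,0,0,0,0,0,34],[0,0,0,0,0,0,34],[0,0,0,0,0,0,34],[0,0,0,0,0,0,34]],
  ],
)

```text
time_s: 15.1
eef_pos: [0.4087, 0.0402, 0.1383]
eef_rot: [0.0, 0.088, 0.996, -0.0]
wrist_force: [0.2, -0.4, -2.1]
opening: 0.442
grasp_force: 60.2
```

```bash
python3 k.py x7.png
```

```text
15.1 [0.4087 0.0402 0.1383] [ 0.2 -0.4 -2.1] 37.75879094063306 60.2354371547699
L arm outer 6 [0.0615 0.0369 0.032 ] [0.1092 0.0559 0.0326]
pivot 0
teat tip 172 [ 0.069  -0.0199  0.132 ] [0.1124 0.0199 0.1902]
cap [0.491 0.094 0.055] [0.531 0.136 0.082]
```

View pics/x7.png

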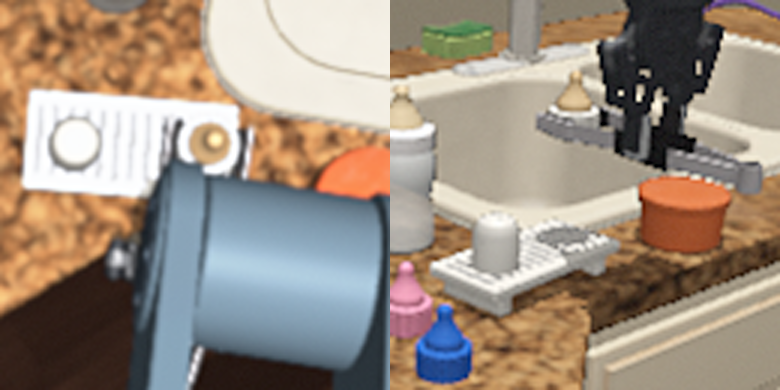

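The teat hangs upright in the closed jaws with its tip at z≈0.190, about 10 cm above the stand, and the cap hasn't moved. One still second to check that the grip isn't creeping.

jog_arm(
  series=[
    [[0,0,0,0,0,0,34],[0,0,0,0,0,0,34],[0,0,0,0,0,0,34],[0,0,0,0,0,0,34],[0,0,0,0,0,0,34],[0,0,0,0,0,0,34],[0,0,0,0,0,0,34],[0,0,0,0,0,0,34],[0,0,0,0,0,0,34],[0,0,0,0,0,0,34]],
  ],
)

```text
time_s: 16.2
eef_pos: [0.4087, 0.0402, 0.1383]
eef_rot: [-0.0, 0.088, 0.996, 0.0]
wrist_force: [-0.4, 0.3, -2.9]
opening: 0.436
grasp_force: 60.2
```

```bash
python3 k.py x8.png
```

```text
16.2 [0.4087 0.0402 0.1383] [-0.4  0.3 -2.9] 37.21339441885732 60.23595571517944
L arm outer 5 [0.0614 0.0228 0.0321] [0.1186 0.0463 0.0328]
pivot 0
teat tip 177 [ 0.069  -0.0197  0.1321] [0.1118 0.0199 0.1901]
cap [0.491 0.094 0.056] [0.532 0.134 0.081]
```

The hold is steady: the opening change was only noise.

```bash
python3 -c "
from bench import ctrl
print(ctrl.hand_in())"
```

```text
the job is handed in; nothing more can be done
None
```

Job handed in at about 16 s: the teat is held upright and still in the closed tongs, about 10 cm above the stand, with the cap where it was; no verdict was returned.

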